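# Clip the pick tin onto the amp's eye

## Task

Pinch the flap of the red pick tin shut where it stands, then pick the tin up and clip its snap hook onto the steel eye on the side of the practice amp: press the hook's sprung gate against the eye's bar until the bar is inside the hook and the gate has sprung shut behind it. Tug the tin firmly downwards so that the hook's bow pulls on the bar, to check that it holds, then let go and leave the tin hanging freely and at rest from the eye, flap shut, without knocking over or noticeably shifting anything else on the bench.

Things in the scene. Friction and masses are not known exactly. Their poses are not given: they have to be found in the camera images.
- tin_center (a point): Centre of the red pick tin's box, 26 mm above its underside. The tin stands upright on the bench: box 44 mm along x, 24 mm thick along y (-12 to +12, flap shut), 52 mm tall, about 0.13 kg with its hook. z up, +x the gate side, +y the flap side. Grip its broad y faces, tool leaning 35 to 45 degrees: coming from -x and above, since hook and amp leave no room straight above.
- tin: The same tin with the snap hook fixed on its top, origin at the centre of its underside, same axes. The hook is a closed loop of 6 mm aluminium rod in the tin's x-z plane, like a carabiner: spine at x = -14 mm, bottom rod 58 mm up, rounded bow with its inside 104 mm up in the middle (outside 110), nose at x = +14 mm ending 88 mm up. Its gate closes the +x side below the nose.
- gate_press (a point): Point on the outer side of the hook's shut gate, 78 mm above the tin's underside and at the tin's x = +17 mm, y = 0, where the eye's bar is best pressed in (66 to 83 mm up works). Fixed to the tin, same axes. Push towards +x until the bar's centre is at the tin's x = -2 to -6 mm; then lower the tin: the gate springs shut after about 10 mm.
- hook_bow (a point): Where the centre of the eye's bar ends up when the tin hangs: inside the hook under the top of its bow, 101 mm above the tin's underside, x = y = 0. Fixed to the tin, same axes.
- flap (a joint): Angle (rad) of the tin's flip-open flap, the whole +y broad face (44 x 49 x 4 mm), hinged along its bottom edge. 0 = shut, flush with the box; 0.25 to 0.45 at the start, its top edge leaning out to +y by up to 22 mm (so at most 46 mm over all). A light friction hinge: 0.2 N on its upper part moves it and it stays where it is left.
- gate (a joint): Angle (rad) of the sprung gate: 0 = shut against its stop at the nose, positive = swung inward (tip towards -x), at most 1.15. A spring shuts it; it takes about 2 to 3 N to press it in.
- eye_bar (a point): Middle of the bar of the steel eye on the amp's side: a 6 mm round rod, 44 mm long, level, along this point's x, 190 mm above the bench. This point's y points straight out from the amp (so the hook is pushed along -y); z is up. The bar stands 34 mm out from the amp on two level legs at x = +-22 mm from a 3 mm plate: a window of 38 by 28 mm lies between bar, legs and plate.
- eye: The whole steel eye (plate, legs and bar), fixed to the amp's side; origin on the amp's side behind the middle of the bar, axes as eye_bar.
- amp: Black practice amp, 190 mm (x) by 280 mm (y) by 270 mm tall, fixed; origin under its centre. The eye is on its +y side, 190 mm up; a carrying handle on top reaches 300 mm.
- black_pedal: Bystander: black effects pedal with one rotary knob, 122 x 74 x 60 mm, origin under its centre.
- phaser: Bystander: silver phaser pedal with three small knobs, 125 x 88 x 54 mm, origin under its centre.
- capo: Bystander: spring-loaded steel capo lying flat, about 130 x 80 x 16 mm, origin under its middle.
- slide_center (a point): Bystander: green glass bottleneck slide standing on end, 29 mm across, 62 mm tall; this point is its centre, 31 mm up.
- tuner: Bystander: small black tuner lying flat, about 60 x 50 x 15 mm, origin under its middle.
- polish_center (a point): Bystander: amber bottle of polish, 44 mm across, 120 mm tall; this point is its centre, 60 mm up.
- mug: Bystander: blue mug, 80 mm across, 92 mm tall, origin under its centre.

How it is judged (in metres and radians):
On the way, in this order (a step that is already met when the one before it is completed fails the run):
1. the flap is pinched shut (within 0.08 rad) while the tin still stands on the bench (value of joint flap below 0.08 rad and height (world z) of tin below 0.008 m and angle between tin's own z axis and vertical below 0.3 rad), for 0.1 s.
2. the tin is lifted more than 30 mm with the flap shut (height (world z) of tin above 0.03 m and value of joint flap below 0.12 rad), for 0.1 s.
3. the eye's bar is inside the hook and the gate has sprung shut behind it (within 0.12 rad) (x of eye_bar in the frame of tin between -0.013 and 0.013 m and y of eye_bar in the frame of tin between -0.022 and 0.022 m and z of eye_bar in the frame of tin between 0.06 and 0.106 m and value of joint gate below 0.12 rad), for 0.04 s.
4. the tin is tugged downwards: the hook's bow pulls on the bar with more than 4 N and the gate stays shut (contact force between tin and eye above 4 N and z of eye_bar in the frame of tin between 0.096 and 0.106 m and value of joint gate below 0.12 rad), for 0.1 s.
At the end, for the whole second after the job is handed in: The tin hangs released from the eye: the bar lies inside the hook's loop, up in the bow (bar centre 90 to 106 mm above the tin's underside), gate shut and flap shut within 0.12 rad, tin upright within 20 degrees and at rest (under 50 mm/s) (x of eye_bar in the frame of tin between -0.013 and 0.013 m and y of eye_bar in the frame of tin between -0.024 and 0.024 m and z of eye_bar in the frame of tin between 0.09 and 0.106 m and value of joint each of gate, flap below 0.12 rad and angle between tin's own z axis and vertical below 0.35 rad and linear speed of tin below 0.05 m/s and contact force between tin and the fingers below 0.05 N); the robot touches nothing.
It fails at once if a bystander is shifted by more than 30 mm or knocked over (distance of any of black_pedal, phaser, capo, slide_center, tuner, polish_center, mug from where it was at the start of the episode above 0.03 m or angle between any of slide_center, polish_center, mug's own z axis and vertical above 0.6 rad).
It also fails if it takes over 53 s, if anything falls off the work surface, if the arm or the gripper's body presses on something with over 40 N, if the wrist force passes 120 N, or if a joint passes its speed limit or range.

## Robot

A 6-joint arm with a two-finger parallel gripper is mounted at the origin on the work surface. World frame = base frame: x ahead of the robot, y to its left, z up, the work surface at z = 0. Lengths are in m, angles in degrees, forces in N, time in s.
With the tool pointing down it reaches from about 0.325 to 0.85 m from the base axis. Payload 15.5 kg.
Tool frame: the origin (TCP) lies midway between the tips of the shut fingers; the grasp point (between the pads) lies 19 mm behind it; z points along the fingers, y is the line along which they close (so a half turn about z gives the same grasp; the last joint's range is limited). The gripper opens to 91 mm and grips with 3 to 60 N. Pads are 32 mm wide; open, the fingers measure 118 mm over their backs; the gripper's body (76 mm by 178 mm) begins 60 mm behind the grasp point.
Start: joints at [70.388, 28.281, 77.091, -0, 74.628, -5.472], TCP at [0.153, 0.606, 0.214] pointing down, gripper open.
Joint ranges: [-166.48, 166.48], [-47.26, 123.95], [12.59, 153.08], [-70.14, 250.14], [6.76, 159.57], [-176.63, 176.63]. Speed limits (degrees/s): [108.29, 108.29, 147.25, 172.46, 172.46, 172.46].

## Interface

Orientations are given as a 3x3 rotation matrix whose columns are the frame's x, y, z axes.
In Python, from bench import ctrl gives the robot as it stands. The module is installed in compiled form; this text tells all that it offers. Calls block until the motion is done:
- ctrl.goto(position, orientation): joint-space move of the TCP to a pose.
- ctrl.move_l(position, vel=0.15, ori=None, contact_N=None): straight line of the TCP; ori=None keeps the orientation; vel is the mean speed in m/s. With contact_N (N) it stops when the force on the tool has changed by that much, and returns True; else False.
- ctrl.movej(angles): joint-space move.
- ctrl.command_gripper(opening): opening from 0.0 (shut) to 1.0 (fully open); the grip force is fixed at half the most; returns when the fingers have stopped.
- ctrl.sleep(seconds).
- ctrl.ik(position, orientation): joint angles nearest the present ones, or None.
- ctrl.read_camera(name): name is "scene" or "top"; returns the picture (480x640x3 uint8, blue, green, red); there is no depth.
- ctrl.camera_params(name): a dict with "fx", "fy", "cx", "cy" (pixels), "pose" (4x4, takes a point from camera to world coordinates). Camera axes: x right, y up, looking along -z (the intrinsics and any distortion apply to the point x, -y, -z); pixel columns grow to the right and rows downward; lengths in m; the calibration is good to about 2 mm. A picture is of the moment at which its call begins. camera_params takes no time and is no camera call.
A pose or a line that the arm cannot do raises ctrl.MotionError and nothing moves.
- ctrl.sign_off(): hands the job in; it is judged then, once.
Readings, each from a call of its own:
- ctrl.current_t(): time.
- ctrl.current_q(): joint angles.
- ctrl.current_dq(): joint speeds.
- ctrl.current_effort(): joint torques, N m.
- ctrl.current_tool_pos(): TCP position.
- ctrl.current_eef_rot(): TCP orientation.
- ctrl.current_contact_force(): force on the tool from outside, world axes, zero at the start.
- ctrl.current_wrist_torque(): the same for the moment, N m.
- ctrl.current_grip_width(): opening from 0.0 (shut) to 1.0 (fully open).
- ctrl.current_grasp_force(): force on a finger pad.
Only numpy, scipy, OpenCV 4.12 (cv2) and the standard library are available. Lean on these libraries where they do the work, as an engineer would, in place of code of your own. Each camera call takes 0.05 s, during which the arm holds its last target. There are 200 camera calls.

## Working session

There is one attempt and no reset: what is moved stays moved. The work goes in short steps, each a Python script; the robot and the scene stay as the last script left them, time stands still between calls to the robot, and variables do not carry over. Pictures are saved under pics/ and viewed, at most 10 in all, crops included, and the job is handed in when it is done.

```bash
mkdir -p pics; python3 - <<'E'
from bench import ctrl
import cv2,numpy as np
np.set_printoptions(precision=4,suppress=True)
for n in("scene","top"):
    cv2.imwrite(f"pics/{n}0.png",ctrl.read_camera(n)); print(n,ctrl.camera_params(n))
print(ctrl.current_t(),ctrl.current_eef_rot())
E
```

```text
scene {'fx': 592.6580607971625, 'fy': 592.6580607971625, 'cx': 319.27507113446603, 'cy': 259.13192582798615, 'pose': array([[ 0.6096, -0.5022,  0.6133,  1.3856],
       [ 0.7927,  0.3771, -0.479 , -0.5736],
       [ 0.0093,  0.7782,  0.628 ,  0.9214],
       [ 0.    ,  0.    ,  0.    ,  1.    ]])}
top {'fx': 505.74154228014805, 'fy': 505.74154228014805, 'cx': 321.7825998786751, 'cy': 243.68898605452384, 'pose': array([[ 0.0052,  0.9905, -0.1376,  0.4296],
       [-0.9999,  0.0031, -0.016 ,  0.0317],
       [-0.0154,  0.1376,  0.9904,  1.2503],
       [ 0.    ,  0.    ,  0.    ,  1.    ]])}
0.1 [[-0.9697  0.2443 -0.0004]
 [ 0.2443  0.9697 -0.0011]
 [ 0.0001 -0.0011 -1.    ]]
```

View pics/scene0.png

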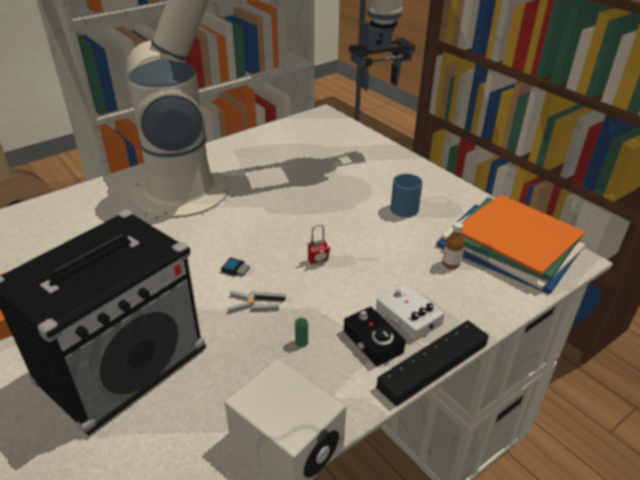

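View pics/top0.png

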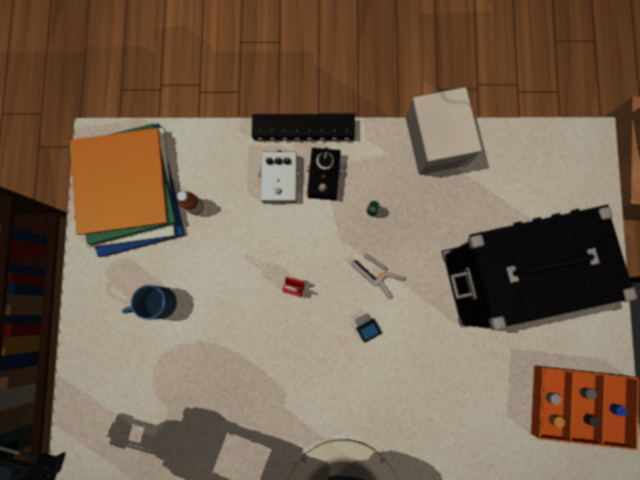

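Scene: the red tin is at about (318,250) and the amp at left, with its eye side hidden. Top: the tin is at (293,287), the eye at (461,285) on the amp's left side, the capo at (378,272) and the tuner at (369,329).

```bash
python3 - <<'E'
import cv2,numpy as np
t=cv2.imread("pics/top0.png");s=cv2.imread("pics/scene0.png")
def c(im,x,y,w,h,k): return cv2.resize(im[y:y+h,x:x+w],(w*k,h*k),interpolation=cv2.INTER_CUBIC)
a=c(t,270,265,50,40,8); b=c(s,295,220,50,40,8); d=c(t,430,225,100,70,8)[:, :800]
d=c(t,435,240,80,50,8)
d2=c(t,435,235,50,35,16)
im=np.vstack([np.hstack([a,b]),np.zeros((10,800,3),np.uint8)])
cv2.imwrite("pics/c1.png",im)
cv2.imwrite("pics/c2.png",c(t,435,230,66,100,6))
E
```

```text
(no output)
```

View pics/c1.png

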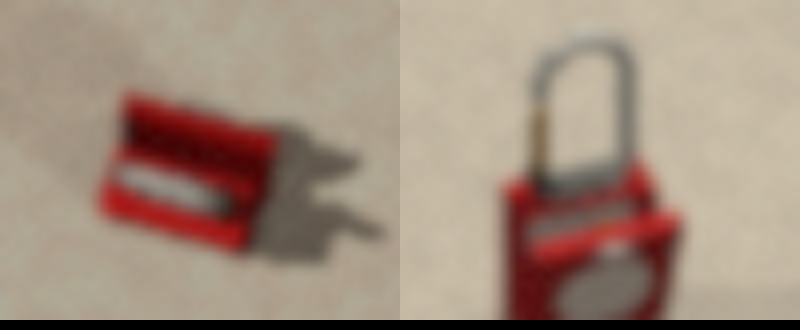

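View pics/c2.png

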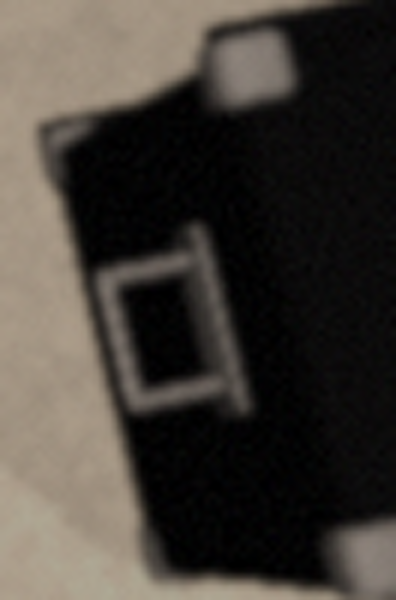

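The tin's flap faces roughly world +x and its gate faces -y, towards the amp. The eye's bar lies at about crop (110,272) to (137,400), i.e. full (453,275) to (458,297). Next I compute positions and check IK.

```bash
cat > h.py <<'E'
from bench import ctrl
import cv2,numpy as np
np.set_printoptions(precision=4,suppress=True)
def ray(n,u,v):
    p=ctrl.camera_params(n);T=p["pose"]
    d=T[:3,:3]@np.array([(u-p["cx"])/p["fx"],-(v-p["cy"])/p["fy"],-1]);return T[:3,3],d
def onz(n,u,v,z):
    o,d=ray(n,u,v);return o+d*(z-o[2])/d[2]
def tri(a,b):
    (o1,d1),(o2,d2)=ray(*a),ray(*b)
    s=np.linalg.lstsq(np.c_[d1,-d2],o2-o1,rcond=None)[0]
    p,q=o1+s[0]*d1,o2+s[1]*d2;return (p+q)/2,np.linalg.norm(p-q)
def proj(n,P):
    p=ctrl.camera_params(n);T=p["pose"];c=T[:3,:3].T@(np.asarray(P)-T[:3,3])
    return np.array([p["cx"]+p["fx"]*c[0]/-c[2],p["cy"]-p["fy"]*c[1]/-c[2]])
def frame(x):  # tin axes from horizontal heading x
    x=np.array([x[0],x[1],0.]);x/=np.linalg.norm(x);z=np.array([0,0,1.]);return np.c_[x,np.cross(z,x),z]
def tool(R,lean=45,flip=1):
    a=np.radians(lean);z=R@[np.sin(a),0,-np.cos(a)];y=flip*R[:,1];return np.c_[np.cross(y,z),y,z]
G=np.array([-.008,0,.028])  # grasp point in tin
def tcp(tin,R,Rt): return tin+R@G+.019*Rt[:,2]
E
python3 - <<'E'
from h import *
t=cv2.imread("pics/top0.png").astype(int); s=cv2.imread("pics/scene0.png").astype(int)
# tin: red mask top
red=((t[...,2]>90)&(t[...,1]<0.5*t[...,2]))[265:305,270:320].astype(np.uint8)
ys,xs=np.nonzero(red); print("red",xs.min()+270,xs.max()+270,ys.min()+265,ys.max()+265)
# back edge at z=.052 : crop corners
A=onz("top",270+104/8-.5,265+207/8-.5,.052);B=onz("top",270+247/8-.5,265+248/8-.5,.052);print("back",A,B,np.linalg.norm(A-B))
R=frame(B-A);print("tin from box",(A+B)/2+R@[0,.012,0],R[:,0])
print("hook",tri(("top",291.6,288.4),("scene",318.2,225.0)))
print("hook onz",onz("top",291.6,288.4,.109))
h1,h2=[onz("top",270+a/8-.5,265+b/8-.5,.1) for a,b in((118,170),(235,207))];print("hook ends",h1,h2,h2-h1)
# eye
g=t.mean(2); c=g[230:330,435:501]
m=(c>45); m[:38]=0;m[72:]=0
for r in range(38,70,2): print(r+230,c[r,12:44].astype(int))
E
```

```text
red 283 304 277 295
back [0.4843 0.1434 0.052 ] [0.4724 0.1009 0.052 ] 0.04406819399143287
tin from box [0.4899 0.1189 0.052 ] [-0.2693 -0.9631  0.    ]
hook (array([0.4877, 0.1199, 0.1087]), np.float64(0.005355821476716363))
hook onz [0.4862 0.1176 0.109 ]
hook ends [0.4926 0.1351 0.1   ] [0.4823 0.1017 0.1   ] [-0.0103 -0.0334  0.    ]
268 [43 11  3  5  3  0  4  1  2  3  3  1  2  2  5  5  9 16 29 49 71 60 34 13
  0  3  2  3  1  6  1  1]
270 [67 21  7  3  3  3  3  0  2  4  1  1  5  1  0  7 15 27 30 43 63 77 62 28
  5  0  3  4  4  0  6  3]
272 [92 42 10  1  1  1  3  7 10 11 10 20 27 34 45 49 60 74 79 75 74 87 78 46
 16  2  0  1  5  5  0  3]
274 [107  61  20  16  30  42  50  64  78  83  85  87  92  96  94  94  91  86
  80  70  64  74  87  69  29   5   0   6   1   2   2   0]
276 [132  93  44  43  79 102 103  93  86  80  69  62  57  51  42  32  24  22
  27  40  52  65  86  77  47  15   3   1   3   0   1   4]
278 [138 108  63  45  77 108 102  70  33  16   8   5   1   2   1   0   0   6
  19  37  47  56  72  88  67  30   8   0   4   1   3   7]
280 [145 133  92  48  52  91  98  76  38  14  
[... 603 characters left out ...]
  77  52  20   6   5   2]
290 [145 145 143 135 105  62  44  78 107 101  64  24   5   5   0   1   3   4
   4   1   5  17  33  46  53  68  84  69  34  12   3   1]
292 [145 142 142 141 127  87  44  52  87 102  77  42   9   5   0   1   4   9
  13  16  24  38  49  61  65  66  79  73  46  18   5   4]
294 [143 143 148 148 136 105  59  45  81 110 101  69  45  43  48  58  70  81
  85  86  89  95  94  94  83  72  73  87  71  34   6   4]
296 [146 146 149 148 145 130  90  44  50  86 103 101  96  97  93  91  91  83
  74  64  62  52  42  40  36  37  51  73  73  47  17   4]
298 [149 151 147 147 146 140 115  69  34  44  61  58  53  41  33  25  20  18
  13   5   3   1   6   8  21  29  33  42  57  38  18   4]
```

```bash
cat >> h.py <<'E'
TIN=np.array([.4878,.1186,0.]);RT=frame([-.275,-.961])
b1,b2=onz("top",452.2,278,.19),onz("top",455.4,290,.19)
BAR=onz("top",454.4,286,.19); _d=(b1-b2)/np.linalg.norm(b1-b2)  # toward world +x
RB=frame([_d[1],-_d[0]])   # tin axes when clipping (tin x = push direction)
if RB[1,0]>0: RB=-RB; RB[:,2]*=-1
def tinpos(bx,bz,R=None,by=0.): return BAR-(RB if R is None else R)@[bx,by,bz]
E
python3 - <<'E'
from h import *
print("bar",BAR,RB, "len",np.linalg.norm(onz("top",452.4,275.7,.19)-onz("top",456.9,295.8,.19)), onz("top",452.4,275.7,.19)/2+onz("top",456.9,295.8,.19)/2)
for f in(1,-1):
  for nm,p,R in(("pre",TIN+[0,0,.0]-RT@[.12,0,-.12],RT),("grasp",TIN,RT),("lift",TIN+[0,0,.15],RT),("prepush",tinpos(.06,.078),RB),("push",tinpos(-.004,.078),RB),("hang",tinpos(0,.101),RB)):
    Rt=tool(R,45,f); print(f,nm,tcp(p,R,Rt),ctrl.ik(tcp(p,R,Rt),Rt))
E
```

```text
bar [ 0.4887 -0.2281  0.19  ] [[ 0.2294  0.9733  0.    ]
 [-0.9733  0.2294  0.    ]
 [ 0.     -0.      1.    ]] len 0.04254953096035446 [ 0.4893 -0.2286  0.19  ]
1 pre [0.5193 0.2287 0.1346] [ 34.0025  48.7013  65.7706 -27.6556 101.5307  53.3127]
1 grasp [0.4863 0.1134 0.0146] [ 27.272   52.2585  83.6009 -31.5154  80.2072  59.014 ]
1 lift [0.4863 0.1134 0.1646] [ 27.272   40.2292  80.6136 -31.0541  93.0603  51.2188]
1 prepush [ 0.4762 -0.175   0.1266] [  1.1111  31.7942 115.9026 -69.9661  47.3735  44.7632]
1 push [ 0.4909 -0.2373  0.1266] None
1 hang [ 0.4899 -0.2334  0.1036] None
-1 pre [0.5193 0.2287 0.1346] [  34.0025   48.7013   65.7706  -27.6556  101.5307 -126.6873]
-1 grasp [0.4863 0.1134 0.0146] [  27.272    52.2585   83.6009  -31.5154   80.2072 -120.986 ]
-1 lift [0.4863 0.1134 0.1646] [  27.272    40.2292   80.6136  -31.0541   93.0603 -128.7812]
-1 prepush [ 0.4762 -0.175   0.1266] [   1.1111   31.7942  115.9026  -69.9661   47.3735 -135.2368]
-1 push [ 0.4909 -0.2373  0.1266] None
-1 hang [ 0.4899 -0.2334  0.1036] None
```

```bash
python3 - <<'E'
from h import *
import h
from scipy.spatial.transform import Rotation as Ro
h.G[:]=[-.012,0,.034]
for lean in(30,35,40,45):
  for yaw in(-30,-20,-10,0,10,20):
    R=Ro.from_euler("z",yaw,degrees=True).as_matrix()@RB; o=[]
    for p in(tinpos(.06,.078,R),tinpos(-.006,.078,R),tinpos(-.004,.1,R),tinpos(0,.104,R)):
      Rt=tool(R,lean); q=ctrl.ik(tcp(p,R,Rt),Rt); o.append(None if q is None else np.round(q[[3,4]]))
    print(lean,yaw,o)
E
```

```text
30 -30 [array([-33.,  63.]), array([-36.,  59.]), array([-37.,  57.]), array([-37.,  57.])]
30 -20 [array([-37.,  56.]), array([-39.,  53.]), array([-40.,  50.]), array([-40.,  50.])]
30 -10 [array([-41.,  49.]), array([-42.,  46.]), array([-44.,  43.]), array([-45.,  43.])]
30 0 [array([-45.,  41.]), array([-45.,  38.]), array([-49.,  36.]), array([-49.,  36.])]
30 10 [array([-50.,  33.]), array([-48.,  31.]), array([-53.,  28.]), array([-54.,  28.])]
30 20 [array([-56.,  24.]), array([-49.,  23.]), array([-57.,  21.]), array([-59.,  20.])]
35 -30 [array([-38.,  66.]), array([-40.,  61.]), array([-41.,  59.]), array([-41.,  59.])]
35 -20 [array([-42.,  58.]), array([-45.,  54.]), array([-46.,  52.]), array([-47.,  52.])]
35 -10 [array([-48.,  51.]), array([-50.,  47.]), array([-52.,  45.]), array([-53.,  45.])]
35 0 [array([-54.,  42.]), array([-56.,  39.]), array([-59.,  37.]), array([-60.,  37.])]
35 10 [array([-63.,  34.]), array([-62.,  31.]), array([-69.,  29.]), array([-70.,  29.])]
35 20 [None, None, None, None]
40 -30 [array([-42.,  69.]), array([-45.,  64.]), array([-46.,  62.]), array([-46.,  62.])]
40 -20 [array([-47.,  61.]), array([-50.,  57.]), array([-52.,  55.]), array([-52.,  55.])]
40 -10 [array([-53.,  53.]), array([-57.,  49.]), array([-59.,  47.]), array([-60.,  47.])]
40 0 [array([-62.,  45.]), array([-65.,  41.]), array([-69.,  39.]), array([-70.,  39.])]
40 10 [None, None, None, None]
40 20 [None, None, None, None]
45 -30 [array([-45.,  72.]), array([-49.,  67.]), array([-50.,  65.]), array([-50.,  65.])]
45 -20 [array([-51.,  64.]), array([-55.,  59.]), array([-57.,  58.]), array([-57.,  58.])]
45 -10 [array([-59.,  56.]), array([-63.,  52.]), array([-65.,  50.]), array([-66.,  50.])]
45 0 [array([-69.,  48.]), None, None, None]
45 10 [None, None, None, None]
45 20 [None, None, array([246.,  32.]), array([244.,  33.])]
```

```bash
cat >> h.py <<'E'
from scipy.spatial.transform import Rotation as Ro
G[:]=[-.012,0,.034]; LEAN=40
RC=Ro.from_euler("z",-10,degrees=True).as_matrix()@RB
Tt=tool(RT,LEAN); Tc=tool(RC,LEAN)
E
python3 - <<'E'
from h import *
g=tcp(TIN,RT,Tt)
pre=g-.11*Tt[:,2]
ctrl.goto(pre+[0,0,.12],Tt);ctrl.move_l(pre,vel=.2)
print(ctrl.move_l(g,vel=.1,contact_N=8),ctrl.current_t(),ctrl.current_tool_pos()-g)
for n in("scene","top"): cv2.imwrite(f"pics/{n}1.png",ctrl.read_camera(n))
a=cv2.imread("pics/scene1.png")[180:330,230:400];b=cv2.imread("pics/top1.png")[215:365,230:400]
cv2.imwrite("pics/c3.png",cv2.resize(np.hstack([a,b]),None,fx=2.3,fy=2.3,interpolation=2))
E
```

```text
False 4.0583 [0.0004 0.0004 0.0003]
```

View pics/c3.png

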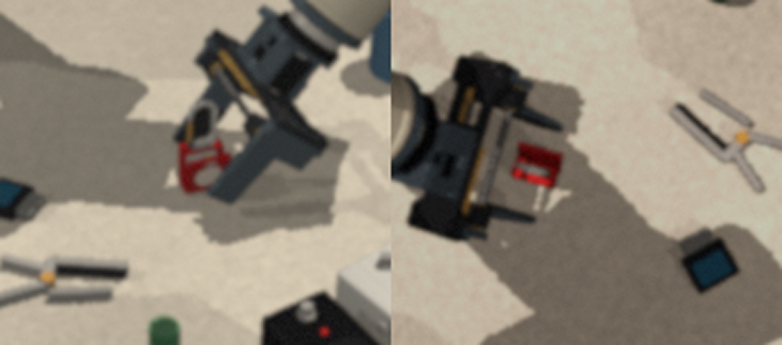

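The tin sits undisturbed between the fingers (right pane at (537,165), fingers at (540,115) and (515,210)), with the flap still ajar. Now I grip, lift and move to the pre-push pose.

```bash
python3 - <<'E'
from h import *
ctrl.command_gripper(0.0);ctrl.sleep(.3)
print("w",ctrl.current_grip_width()*91,ctrl.current_grasp_force(),ctrl.current_contact_force())
p=ctrl.current_tool_pos();ctrl.move_l(p+[0,0,.12],vel=.12)
a=tcp(tinpos(.06,.078,RC),RC,Tc)
ctrl.move_l(a+[0,.06,.04],vel=.15,ori=Tc);ctrl.move_l(a,vel=.1)
ctrl.sleep(.2);print(ctrl.current_t(),ctrl.current_tool_pos()-a,ctrl.current_contact_force())
for n in("scene","top"): cv2.imwrite(f"pics/{n}2.png",ctrl.read_camera(n))
a=cv2.imread("pics/scene2.png")[130:330,130:330];b=cv2.imread("pics/top2.png")[255:325,410:480]
cv2.imwrite("pics/c4.png",np.hstack([cv2.resize(x,(400,400),interpolation=2) for x in(a,b)]))
for P in(tinpos(.06,.078,RC)+[0,0,.11],):print(proj("top",P))
E
```

```text
w 22.991341329445383 30.005556643009186 [-1.268   1.985   2.7261]
9.4 [0.0003 0.0004 0.0003] [-0.3319 -0.0393 -1.3252]
[428.5783 286.6948]
```

View pics/c4.png

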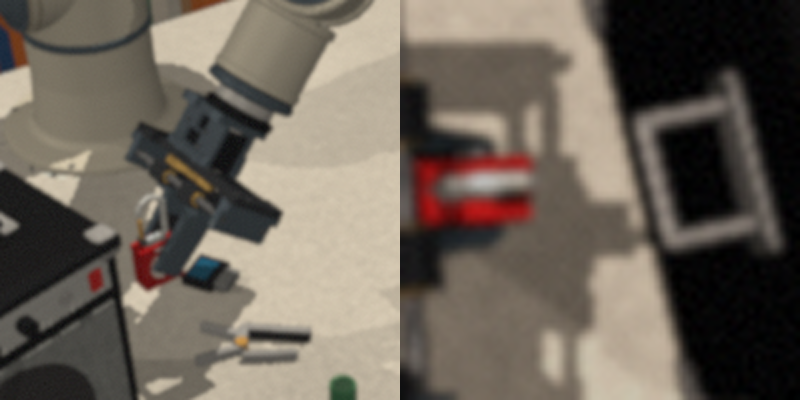

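Left pane: the tin is held upright, clear of the amp. Right pane: the hook spans about crop x 437–530 at row 182, and the box's right edge is at 532. I compare these with the predicted projections to correct the in-grip offset.

```bash
python3 - <<'E'
from h import *
T=tinpos(.06,.078,RC);k=400/70
for P in([.022,-.012,.052],[.022,.012,.052],[-.022,.012,.052],[.017,0,.09],[-.017,0,.09],[0,0,.11]):
    q=proj("top",T+RC@P); print(P,q,(q+.5-[410,255])*k+[400,0])
t=cv2.imread("pics/top2.png").astype(int)
print(t[283:291,412:438].mean(2).astype(int)); 
print((t[281:295,412:438,2]-t[281:295,412:438,1]))
E
```

```text
[0.022, -0.012, 0.052] [434.0848 293.2363] [540.4844 221.3504]
[0.022, 0.012, 0.052] [433.1605 281.9872] [535.203  157.0696]
[-0.022, 0.012, 0.052] [412.5902 283.0708] [417.6584 163.2614]
[0.017, 0, 0.09] [434.9481 286.779 ] [545.4178 184.4516]
[-0.017, 0, 0.09] [418.4528 287.6466] [451.1591 189.4094]
[0, 0, 0.11] [428.5783 286.6948] [509.019  183.9705]
[[ 47  45  40  43  39  35  34  42  49  56  65  70  74  71  76  79  77  73
   74  78  82  91  91  93  91  92]
 [ 52  49  54  56  48  43  45  53  63  76  87  98 103 104 104 100  97  99
  100 101  92  90  92  91  93  93]
 [ 50  48  59  64  57  57  71  83  95 111 132 146 153 152 148 147 143 142
  143 138 117 103  95  93  93  93]
 [ 50  48  57  62  64  78 101 117 125 142 163 177 182 181 177 168 164 157
  158 152 130 110  99  94  92  92]
 [ 52  48  58  65  69  83 109 124 129 140 156 171 171 169 163 149 138 131
  128 123 110 100  96  95  92  90]
 [ 58  51  62  67  71  80  94 105 106 111 121 125 131 130 119 104  87  78
   75  77  79  86  91  92  90  89]
 [ 57  52  63  70  69  73  77  82  84  83  87  92  93  91  79  63  49  43
   43  44  62  7
[... 955 characters left out ...]
 7   6   9
   12  19  22  16  12   9  10  10]
 [ 35  83 112 101  61  27  20  19  27  40  47  48  49  45  38  29  30  32
   37  40  36  20  11   8  10   9]
 [ 33  86 129 131 101  66  53  53  71  96 113 117 116 112  99  86  82  84
   84  80  58  31  12  11   9   9]
 [ 28  81 129 142 121  93  80  82 100 130 147 152 153 149 140 133 127 124
  124 118  90  45  17   9   8   8]
 [ 26  73 118 136 124 104  85  87 104 129 146 150 147 148 147 139 130 128
  122 115  88  48  17  10   9   9]
 [ 20  55  91 107 103  82  67  64  80  98 110 113 114 113 105  97  87  79
   72  66  50  28  13  10  10   9]
 [ 16  31  47  60  59  42  31  30  36  46  52  53  52  52  43  37  32  29
   26  22  17  13  10  10  10  10]]
```

Hook and box sit roughly 2.5 mm behind the prediction along the push direction, so I push to a commanded −6.5 mm with a force guard, then lower.

```bash
python3 - <<'E'
from h import *
P=lambda x,z:tcp(tinpos(x,z,RC),RC,Tc)
print("near",ctrl.move_l(P(.026,.078),vel=.08),ctrl.current_contact_force())
f0=ctrl.current_contact_force()
for x in(.018,.010,.004,0,-.003,-.005,-.0065):
    c=ctrl.move_l(P(x,.078),vel=.03,contact_N=9); f=ctrl.current_contact_force()-f0
    print(x,c,f@RC)
    if c: break
if not c:
    for z in(.084,.090,.094): print(z,ctrl.move_l(P(-.0065,z),vel=.03,contact_N=8),(ctrl.current_contact_force()-f0)@RC)
for n in("scene","top"): cv2.imwrite(f"pics/{n}3.png",ctrl.read_camera(n))
a=cv2.imread("pics/scene3.png")[130:330,100:300];b=cv2.imread("pics/top3.png")[255:325,420:490]
cv2.imwrite("pics/c5.png",np.hstack([cv2.resize(x,(400,400),interpolation=2) for x in(a,b)]))
print(ctrl.current_t())
E
```

```text
near False [-0.2569 -0.1291 -2.0193]
0.018 False [-0.6204 -0.8481  0.449 ]
0.01 False [-2.2459  0.966  -0.5652]
0.004 False [-1.7888 -0.0842 -2.5187]
0 False [-1.2299 -0.1346 -3.1638]
-0.003 False [-0.7461 -0.3997 -3.4656]
-0.005 False [-0.7609  0.2776 -2.3068]
-0.0065 False [ 0.4195 -0.47   -2.7237]
0.084 False [-0.8296 -0.4993  1.0707]
0.09 False [ 0.1904 -0.0908  0.9805]
0.094 False [ 0.8667 -0.4189  1.0824]
13.375
```

View pics/c5.png

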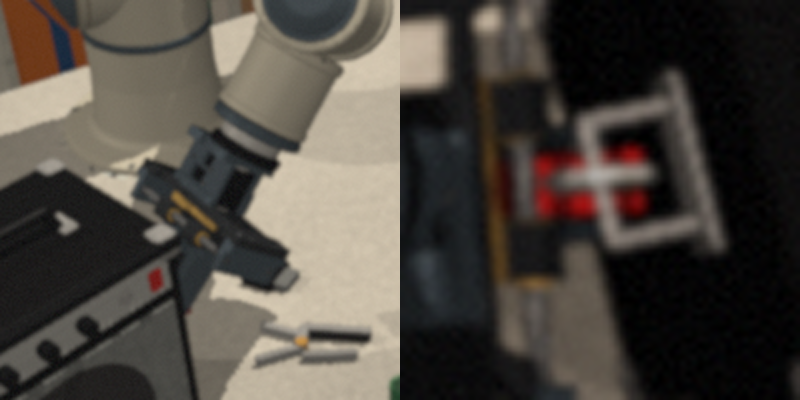

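The top pane shows the hook (x 555–655, row 178) threaded over the bar (x≈602, row 178). The forces fit the gate snapping shut. Next I centre it, tug down and watch the force.

```bash
python3 - <<'E'
from h import *
P=lambda x,z:tcp(tinpos(x,z,RC),RC,Tc)
ctrl.move_l(P(-.0045,.095),vel=.03);ctrl.sleep(.2)
f0=ctrl.current_contact_force()
z=.095
while z<.108:
    z+=.0007; ctrl.move_l(P(-.0045,z),vel=.015,contact_N=12); f=(ctrl.current_contact_force()-f0)@RC
    if f[2]>2: print(round(z,4),f)
    if f[2]>9: break
ctrl.sleep(.4);print("hold",z,(ctrl.current_contact_force()-f0)@RC,ctrl.current_tool_pos()-P(-.0045,z),ctrl.current_t())
E
```

```text
0.1013 [-0.1246 -0.3399  5.697 ]
0.102 [-1.6423 -0.6236 12.7761]
hold 0.10200000000000006 [-0.8773 -0.9147 12.5509] [ 0.0003 -0.0004  0.0008] 16.725
```

The tug gave 12.5 N with the bar seated in the bow. Next I relax, release and retreat.

```bash
python3 - <<'E'
from h import *
P=lambda x,z:tcp(tinpos(x,z,RC),RC,Tc)
ctrl.move_l(P(-.0045,.1009),vel=.01);ctrl.sleep(.3);print(ctrl.current_contact_force())
ctrl.command_gripper(.6);ctrl.sleep(.4)
p=ctrl.current_tool_pos();print(ctrl.move_l(p-.13*Tc[:,2],vel=.08,contact_N=6))
p=ctrl.current_tool_pos();ctrl.move_l(p+[0,.1,.1],vel=.15);ctrl.sleep(2)
for i in(4,5):
    cv2.imwrite(f"pics/top{i}.png",ctrl.read_camera("top"));cv2.imwrite(f"pics/scene{i}.png",ctrl.read_camera("scene"));ctrl.sleep(.7)
a,b=[cv2.imread(f"pics/top{i}.png")[255:325,420:490] for i in(4,5)]
print(ctrl.current_t(),np.abs(a.astype(int)-b).max())
cv2.imwrite("pics/c6.png",np.hstack([cv2.resize(b,(480,480),interpolation=2),cv2.resize(cv2.imread("pics/scene5.png")[:,:320],(320,480))]))
E
```

```text
[-0.9065 -0.6712  4.2571]
False
24.8 10
```

View pics/c6.png

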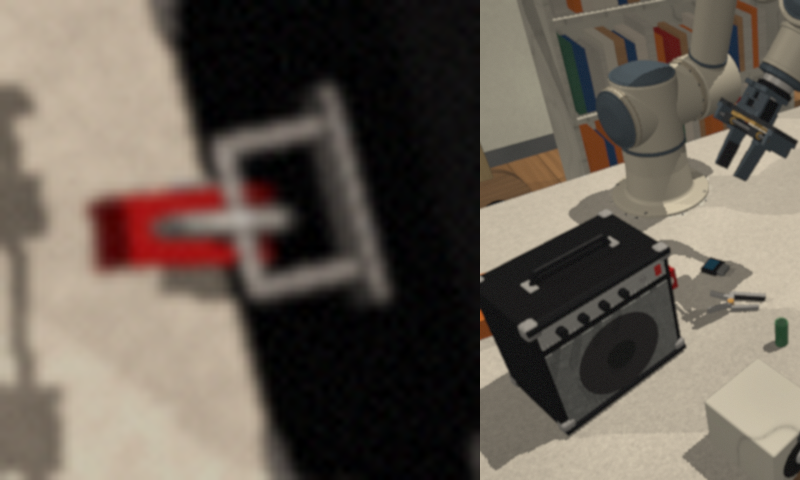

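The tin hangs upright and still from the bar (bar at about (243,215), box at (130–275, 190–265)). Its depth is about 24 mm, so the flap is shut, and the gripper is well clear.

```bash
python3 -c "
from bench import ctrl
print(ctrl.sign_off())"
```

```text
the job is handed in; nothing more can be done
None
```

I pinched the tin's flap shut and clipped its hook onto the eye. It held a 12.5 N tug and now hangs upright and at rest with the gripper clear; the job is handed in at about 25 s, and no verdict was returned.

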